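# Complete the gift set with the bottom tin of the feed rack

## Robot

A 6-joint arm with a two-finger parallel gripper is mounted at the origin on the work surface. World frame = base frame: x ahead of the robot, y to its left, z up, the work surface at z = 0. Lengths are in m, angles in rad, forces in N, time in s.
With the tool pointing down it reaches from about 0.35 to 1 m from the base axis. Payload 7.1 kg.
Tool frame: the origin (TCP) lies on the centre line of the jaws, within the pads' length; the fingertips stand 11 mm ahead of it and the grasp point (between the pads) lies 8 mm behind it; z points along the fingers, y is the line along which they close (so a half turn about z gives the same grasp; the last joint's range is limited). The gripper opens to 85 mm and grips with 20 to 120 N. Pads are 22 mm wide; open, the fingers measure 114 mm over their backs; the gripper's body (76 mm by 85 mm) begins 54 mm behind the grasp point. The pads swing forward as they close: fully open they stand 13 mm farther back than shut.
Start: joints at [-1.195, 0.423, 1.63, -0, 1.089, -0.019], TCP at [0.24, -0.577, 0.242] pointing down, gripper open.
Joint ranges: [-3, 3], [-0.9, 2.11], [0.09, 2.58], [-1.31, 4.45], [0.11, 2.69], [-2.54, 2.54]. Speed limits (rad/s): [2.39, 2.39, 3.01, 3.14, 3.14, 3.14].

## Interface

Orientations are given as a unit quaternion [w, x, y, z].
In Python, from cell import * gives the robot as it stands.
- The arm moves only by the tool send_rows, never from a script. Its argument "rows" is one flat list of numbers, 7 for each row, row after row: the shift along the tool's x, y, z in mm, then the turn, a rotation vector about the tool's x, y, z in rad, then the opening in per cent of the stroke, from 0 (shut) to 100 (fully open). A call has 1 to 5 rows; each row shifts and turns the commanded pose from where the row before left it, along the tool's axes as they then stand; what a row does not reach is not made up. A row lasts 1/12 s, in which the tool goes at most 41.7 mm and 7.16 degrees, less where a joint would pass 70% of its speed; a pose out of reach is approached as far as the arm can. A call with a gripper value outside its range is refused whole. The fingers move at their own pace and stop on an object; "squeeze" is the grip in N (left out, the last holds). Time passes only in rows, so rows that do not move let the fingers close. It gives the time, the measured TCP pose, the force, the opening and the grip force at its end, in the units of the state.
- get_state(): the state, without advancing time (a new reading comes with each control period).
- get_image(name): name is "side" or "top"; returns the picture (384x512x3 uint8, red, green, blue); there is no depth.
- camera_params(name): a dict with "camera_matrix" (3x3 intrinsics, pixels), "world_to_cam" (4x4, takes a point from world to camera coordinates). Camera axes: x right, y up, looking along -z (the intrinsics and any distortion apply to the point x, -y, -z); pixel columns grow to the right and rows downward; lengths in m; the calibration is good to about 2 mm. A picture is of the moment at which its call begins. camera_params takes no time and is no camera call.
- sign_off(): hands the job in; it is judged then, once.
Trained networks look in the newest picture that a camera, given by its name, has taken for a name from the list of things; names that differ only in an ending like _2 or _b are one class to them, and where a whole thing is asked for, a point or a joint stands for the part that bears it (a point fixed in the world has none). Each returns a list of dicts, best first, with "conf" (0 to 1); they miss things now and then, are a little off and sometimes report something else, mostly with a low value. They report only what shows in the picture. A call takes as long as a camera call.
- find_in(camera, query): "xy" ([column, row] as shares, 0 to 1, of the picture: columns of its width, rows of its height, amid what is visible of it).
- cut_out(camera, query): "region" (384x512 bool, what is visible of it) and "xy" ([column, row] as shares, 0 to 1, of the picture: columns of its width, rows of its height, amid what is visible of it).
The state is a dict: "time_s": time; "joints": joint angles; "qd": joint speeds; "effort": joint torques, N m; "position": TCP position; "orientation": TCP orientation; "ft_force": force on the tool from outside, world axes, zero at the start; "moment": the same for the moment, N m; "finger_gap": finger opening in m; "gripper_force": force on a finger pad.
Only numpy, scipy, OpenCV 4.12 (cv2) and the standard library are available. Lean on these libraries where they do the work, as an engineer would, in place of code of your own. Each camera call takes 0.05 s, during which the arm holds its last target. There are 200 camera calls.

## Task

Complete the gift set with the oldest tin in the rack, which is the bottom one. Slide it out flat from under the others onto the rack's landing tray, leaving the other three in the rack to settle down flat on one another, then gently lay it flat in the empty well of the gift box. Do not lift the upper tins out, and leave the other things where they are.

Things in the scene. Friction and masses are not known exactly. Their poses are not given: they have to be found in the camera images.
- rack: Gravity-feed tin rack of clear 3 mm sheet, fixed. Origin at counter level under the centre of its chute; z up; -x is the outlet direction, roughly towards the robot. Chute inside: x -58 to +58 mm, 65 mm wide along y, open top; side and back walls 66 mm high (3 mm thick). Base sheet's top 3 mm above the counter. Four tins are stacked in it, top of the stack at 75 mm.
- rack_outlet (a point): Middle of the chute's outlet at counter level, 61 mm from the rack's origin along its -x. The front is closed only by two flanges, 17 mm wide, one at each side, from 26 to 66 mm height: a tin can slide out flat beneath them, the tins above it are held back.
- tray_end (a point): Middle of the far end of the landing tray at counter level, 215 mm from the rack's origin along its -x. The tray is the base sheet running on from the outlet, flat, 71 mm wide, top 3 mm above the counter, no sides; it ends here in a turned-up lip 7 mm high, 3 mm thick.
- tin_bottom: The tin to take: flat painted tin 110 (its x) x 60 (its y) x 18 mm high, 60 to 120 g, like the others. Origin at the centre of its underside. Lies flat, x along the rack's x within 1 degree; sticks out 32 to 43 mm in front (-x) of the tins above, the rest is under them. Tin slips on sheet and tin (friction 0.3); a fingertip pressing some 15 N on the part that sticks out drags it.
- tin_second: Second tin from below, same kind and axes, resting on tin_bottom inside the chute; it comes down onto the base sheet when tin_bottom has left.
- tin_third: Third tin from below, same kind and axes, resting on tin_second.
- tin_top: Top tin of the rack's stack, same kind and axes, resting on tin_third; half of it stands above the walls.
- gift_box: Open red gift box, fixed, 165 (its x) x 300 mm (its y), rim 34 mm high. Origin at the centre of its underside. Its cream insert, top 30 mm above the counter, has three wells in a row along y, centres 90 mm apart. Each side of every well, the middle 50 mm (along x) of the insert is cut down to floor level as a finger scoop 22 mm wide along y.
- empty_well: The empty well of the three: origin at the centre of its floor, 16 mm above the counter; axes as the gift box. 118 mm (x) x 68 mm (y), 14 mm deep, so a tin stands 4 mm proud of the insert. The tin's long side goes along x, either way round.
- gift_tin_1: Tin already in one of the wells (same kind, origin at the centre of its underside).
- gift_tin_2: Tin already in another of the wells (same kind, origin at the centre of its underside).
- jar: Loose closed amber glass jar, 48 mm diameter, 68 mm high, beside the rack's chute; origin at the centre of its underside.
- scissors: Loose scissors lying flat in front of the gift box (robot side), about 190 mm long, 12 mm high; origin near the pivot.

How it is judged:
On the way:
1. the bottom tin lies flat on the landing tray or counter, wholly out from under the others, and those have settled flat in the rack (x of tin_bottom in the frame of rack below -0.112 m and height (world z) of each of tin_bottom, tin_second below 0.01 m and angle between tin_bottom's own z axis and vertical below 0.1 rad and height (world z) of tin_third below 0.027 m and height (world z) of tin_top below 0.045 m), for 0.2 s.
At the end, for the whole second after the job is handed in: The former bottom tin lies flat on the floor of the empty well (within 10 mm of its centre, long side along the well, at rest) and the other three tins lie flat on one another in the rack's chute, down on its base (within 20 mm of the chute's centre, the lowest within 40 mm) (horizontal distance between tin_bottom and empty_well below 0.01 m and height (world z) of tin_bottom below 0.02 m and angle between tin_bottom's own z axis and vertical below 0.06 rad and angle between the x axis of tin_bottom and the x axis of empty_well, either way round below 0.15 rad and linear speed of tin_bottom below 0.02 m/s and horizontal distance between tin_second and rack below 0.04 m and horizontal distance between each of tin_third, tin_top and rack below 0.02 m and height (world z) of tin_second below 0.01 m and height (world z) of tin_third below 0.027 m and height (world z) of tin_top below 0.045 m and angle between each of tin_second, tin_third, tin_top's own z axis and vertical below 0.1 rad); the robot touches nothing.
It fails at once if an upper tin of the rack is lifted by more than 15 mm (height (world z) of tin_second above 0.036 m or height (world z) of tin_third above 0.054 m or height (world z) of tin_top above 0.072 m).
It fails at once if an upper tin of the rack is tipped by more than 35 degrees (angle between any of tin_second, tin_third, tin_top's own z axis and vertical above 0.61 rad).
It fails at once if a tin already in the gift box is moved by more than 15 mm (distance of any of gift_tin_1, gift_tin_2 from where it was at the start of the episode above 0.015 m).
It fails at once if the jar or the scissors is shoved by more than 30 mm (distance of any of jar, scissors from where it was at the start of the episode above 0.03 m).
It fails at once if the tin is dropped or slammed into the gift box (faster than 0.6 m/s just above it) (horizontal distance between tin_bottom and empty_well below 0.05 m and height (world z) of tin_bottom below 0.06 m and linear speed of tin_bottom above 0.6 m/s).
It also fails if it takes over 56 s, if anything falls off the work surface, if the arm or the gripper's body presses on something with over 40 N, if the wrist force passes 120 N, or if a joint passes its speed limit or range.

## Working session

There is one attempt and no reset: what is moved stays moved. The work goes in short steps, Python scripts to look and compute and a tool call to move; the robot and the scene stay as the last step left them, time stands still between calls to the robot, and variables do not carry over. Pictures are saved under pics/ and viewed, at most 10 in all, crops included, and the job is handed in when it is done.

Besides the shell and the picture viewer there is one more tool, called by a JSON object that holds its "name" and its "arguments", one argument or row to a line. send_rows: Moves the arm, as the interface text tells. Its arguments: {"type":"object","properties":{"rows":{"type":"array"},"squeeze":{"type":"number"}},"required":["rows"]}

```bash
mkdir -p pics; ls
python3 - <<'E'
from cell import *
import cv2
s=get_state();print(s['time_s'],s['position'],s['orientation'],s['finger_gap'])
for c in('side','top'):
    im=get_image(c);cv2.imwrite(f'pics/{c}0.png',im[:,:,::-1])
    p=camera_params(c);print(c,p['camera_matrix'],p['world_to_cam'])
    for q in('rack_outlet','tray_end','tin_bottom','tin_top','gift_box','empty_well','gift_tin_1','jar','scissors'):
        print(q,[(round(d['xy'][0]*512),round(d['xy'][1]*384),round(d['conf'],2)) for d in find_in(c,q)][:4])
E
```

```text
pics
0.0 [ 0.240234   -0.57642975  0.2415483 ] [-7.39589830e-04  9.80580690e-01  1.96114636e-01 -1.17242930e-04] 0.08566169558859246
side [[462.72271911   0.         246.99709712]
 [  0.         462.72271911 193.28462174]
 [  0.           0.           1.        ]] [[-7.26165422e-01 -6.87519706e-01 -6.58401607e-04  3.54011050e-01]
 [ 3.73994974e-01 -3.95820557e-01  8.38721555e-01 -2.31065225e-01]
 [-5.76898206e-01  6.08804353e-01  5.44560116e-01 -9.82140665e-01]
 [ 0.00000000e+00  0.00000000e+00  0.00000000e+00  1.00000000e+00]]
rack_outlet [(284, 176, 0.91)]
tray_end [(282, 178, 0.86)]
tin_bottom [(288, 176, 0.74)]
tin_top [(271, 154, 0.59)]
gift_box [(152, 236, 0.87), (293, 182, 0.32)]
empty_well [(129, 243, 0.98)]
gift_tin_1 [(187, 213, 0.94), (159, 228, 0.66), (285, 174, 0.23)]
jar [(238, 169, 0.94), (160, 228, 0.66), (288, 174, 0.2)]
scissors [(217, 265, 0.96), (283, 172, 0.24)]
top [[424.95404521   0.         258.12508441]
 [  0.         424.95404521 194.5667701 ]
 [  0.           0.           1.        ]] [[ 2.34786781e-03 -9.99997243e-01  2.33616409e-05  1.56827131e-04]
 [ 9.98239450e-01  2.34512529e-03  5.92663623e-02 -4.73105186e-01]
 [-5.92662537e-02 -1.15829072e-04  9.98242204e-01 -1.07260503e+00]
 [ 0.00000000e+00  0.00000000e+00  0.00000000e+00  1.00000000e+00]]
rack_outlet [(336, 209, 0.91)]
tray_end [(333, 209, 0.9)]
tin_bottom [(340, 184, 0.71)]
tin_top [(345, 154, 0.63), (170, 161, 0.29)]
gift_box [(185, 161, 0.71)]
empty_well [(136, 159, 0.69), (337, 208, 0.5)]
gift_tin_1 [(169, 160, 0.95), (204, 156, 0.89), (158, 159, 0.46)]
jar [(302, 133, 0.82)]
scissors [(186, 231, 0.6)]
```

Run:
```python
import cv2
im=cv2.imread('pics/top0.png');cv2.imwrite('pics/top0c.png',cv2.resize(im[100:280,100:400],None,fx=2.66,fy=2.66,interpolation=cv2.INTER_CUBIC))
im=cv2.imread('pics/side0.png');cv2.imwrite('pics/side0c.png',cv2.resize(im[100:310,80:360],None,fx=2.8,fy=2.8,interpolation=cv2.INTER_CUBIC))
```

```text
(no output)
```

View pics/top0c.png

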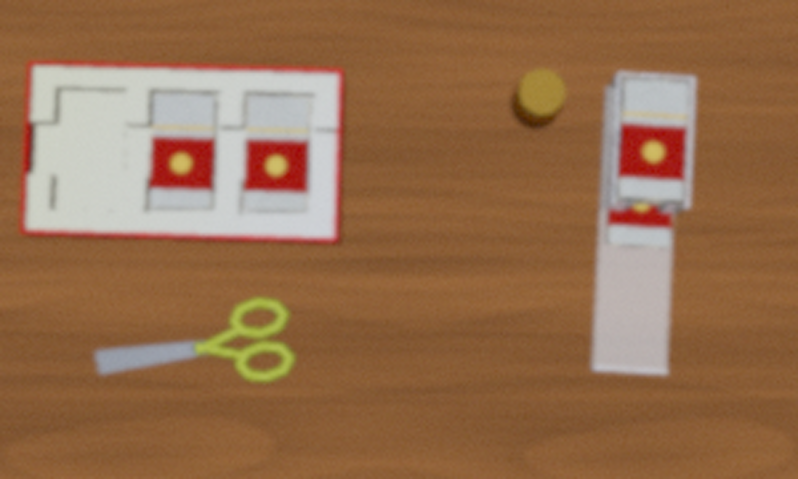

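View pics/side0c.png

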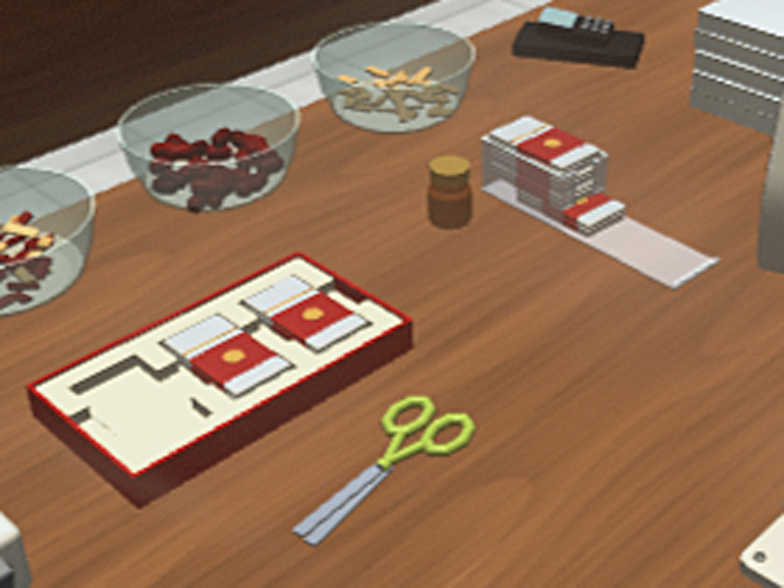

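Top crop: the empty well is the leftmost in the box (well centre about crop (83,150)). The two filled wells are to its right, the rack is at crop (650,150) with its tray running down to (630,372), and the jar is at (540,95). The side view agrees with this.

```bash
cat > h.py <<'E'
from cell import *
import cv2, numpy as np
def w(c,uv,z):
    p=camera_params(c);K=p['camera_matrix'];T=p['world_to_cam'];R=T[:3,:3];t=T[:3,3]
    d=R.T@(np.diag([1,-1,-1])@np.linalg.solve(K,[uv[0],uv[1],1]));o=-R.T@t
    return o+d*(z-o[2])/d[2]
def px(c,P):
    p=camera_params(c);q=np.diag([1,-1,-1])@(p['world_to_cam']@np.r_[P,1])[:3];q=p['camera_matrix']@q
    return q[:2]/q[2]
E
python3 - <<'E'
from h import *
f=lambda u,v,z:np.round(w('top',(100+u/2.66,100+v/2.66),z)[:2]*1000,1)
g=lambda u,v,z:np.round(w('side',(80+u/2.8,100+v/2.8),z)[:2]*1000,1)
print('tray end',f(592,371,.01),f(668,374,.01),'side',g(674,285,.01),g(718,261,.01))
print('walls',f(617,72,.066),f(696,75,.066),f(690,208,.066))
print('bot front',f(608,243,.021),f(672,246,.021), 'side top',g(587,227,.021),g(624,206,.021))
print('toptin label',f(653,152,.075),'side',g(552,143,.075))
print('toptin corners',f(621,80,.075),f(689,82,.075),f(617,198,.075),f(685,201,.075))
print('box',f(30,64,.034),f(343,70,.034),f(338,241,.034),f(23,232,.034))
print('box side',g(30,387,.034),g(299,254,.034),g(412,321,.034),g(133,474,.034))
print('gift labels',f(181,163,.034),f(276,165,.034),'side',g(233,356,.034),g(312,315,.034))
print('jar',f(540,93,.068),g(449,166,.068))
E
```

```text
tray end [ 359.  -163.3] [ 356.3 -236.2] side [ 360.  -162.8] [ 353.3 -229.3]
walls [ 636.6 -179.8] [ 634.  -252.8] [ 510.6 -245.8]
bot front [ 481.3 -177.8] [ 478.6 -238.9] side top [ 481.2 -175. ] [ 479.6 -235.9]
toptin label [ 560.9 -210.5] side [ 564.3 -213.6]
toptin corners [ 627.2 -181.8] [ 625.5 -244.1] [ 518.7 -177.3] [ 516.1 -239.1]
box [650.1 373.9] [645.   75.6] [481.7  79.3] [489.5 376.9]
box side [649.5 374.4] [643.8  78.5] [480.8  81.5] [493.  376.8]
gift labels [555.5 228.6] [553.8 138.5] side [558.  227.6] [554.8 138.4]
jar [ 616.5 -108.4] [ 618.2 -109.6]
```

{"name": "send_rows", "arguments": {
  "rows": [0,0,20,0,0,0.111,0,0,0,20,0,0,0.111,0,0,0,20,0,0,0.111,0,0,0,20,0,0,0.11,0,0,0,0,0,0,0,0],
  "squeeze": 40
}}

```text
time_s: 1.42
position: [0.2395, -0.5745, 0.1584]
orientation: [-0.003, 1.0, -0.026, -0.001]
ft_force: [0.2, 0.9, -0.3]
finger_gap: 0.0255
gripper_force: 0.0
```

{"name": "send_rows", "arguments": {
  "rows": [19.6,-31.8,0,0,0,0,0,19.6,-31.8,0,0,0,0,0,19.6,-31.8,0,0,0,0,0,19.6,-31.8,0,0,0,0,0,19.6,-31.8,0,0,0,0,0]
}}

```text
time_s: 1.83
position: [0.347, -0.4219, 0.1635]
orientation: [0.001, 1.0, -0.022, 0.0]
ft_force: [0.6, -0.5, -0.1]
finger_gap: 0.0001
gripper_force: 0.0
```

{"name": "send_rows", "arguments": {
  "rows": [19.6,-31.8,0,0,0,0,0,19.6,-31.8,0,0,0,0,0,19.6,-31.8,0,0,0,0,0,19.6,-31.8,0,0,0,0,0,0,0,0,0,0,0,0]
}}

```text
time_s: 2.25
position: [0.4336, -0.2955, 0.1636]
orientation: [-0.0, 1.0, -0.02, 0.001]
ft_force: [-0.5, 0.8, 1.5]
finger_gap: -0.0003
gripper_force: 0.0
```

{"name": "send_rows", "arguments": {
  "rows": [18.6,-30.6,0,0,0,0,0,18.6,-30.6,0,0,0,0,0,18.6,-30.6,20,0,0,0,0,0,0,36,0,0,0,0,0,0,36,0,0,0,0]
}}

```text
time_s: 2.67
position: [0.4938, -0.2099, 0.0717]
orientation: [0.001, 1.0, -0.021, 0.003]
ft_force: [-1.0, 0.1, -0.5]
finger_gap: -0.0002
gripper_force: 0.0
```

{"name": "send_rows", "arguments": {
  "rows": [0,0,12,0,0,0,0,0,0,5,0,0,0,0,0,0,0,0,0,0,0,0,0,0,0,0,0,0]
}}

```text
time_s: 3.0
position: [0.4914, -0.2114, 0.0547]
orientation: [0.0, 1.0, -0.024, 0.001]
ft_force: [-0.7, -0.6, -0.4]
finger_gap: -0.0001
gripper_force: 0.0
```

Run:
```python
from h import *
a=get_image('top');b=get_image('side')
A=cv2.resize(a[110:270,260:400],None,fx=2.8,fy=2.8,interpolation=cv2.INTER_CUBIC)
B=cv2.resize(b[120:220,230:350],None,fx=3.3,fy=3.3,interpolation=cv2.INTER_CUBIC)
h=max(A.shape[0],B.shape[0]);o=np.zeros((h,A.shape[1]+B.shape[1],3),np.uint8);o[:A.shape[0],:A.shape[1]]=A;o[:B.shape[0],A.shape[1]:]=B
cv2.imwrite('pics/p1.png',o[:,:,::-1]);print(o.shape,get_state()['position'])
```

```text
(448, 788, 3) [ 0.49162911 -0.21153602  0.05512491]
```

View pics/p1.png

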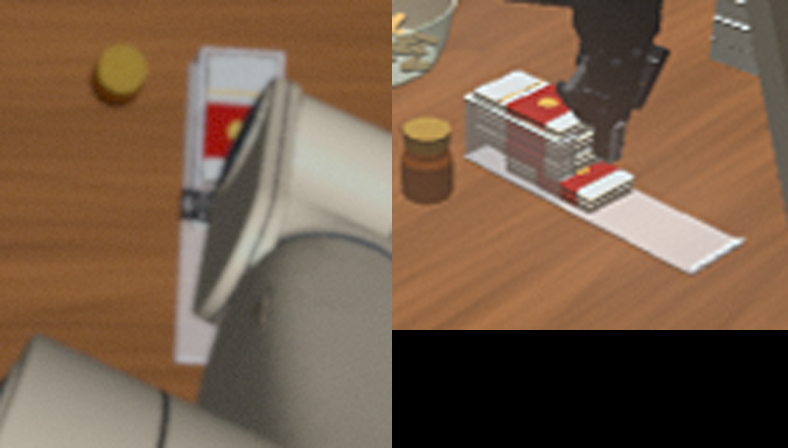

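The side view shows the shut fingertips at (610,155) just above the protruding end of the bottom tin (600,185), in front of the upper tins. I'll nudge 5 mm in y and go down.

{"name": "send_rows", "arguments": {
  "rows": [0,-5,9,0,0,0,0,0,0,9,0,0,0,0,0,0,3,0,0,0,0,0,0,1,0,0,0,0,0,0,0,0,0,0,0]
}}

```text
time_s: 3.52
position: [0.4905, -0.2052, 0.032]
orientation: [-0.0, 1.0, -0.024, -0.0]
ft_force: [-4.4, 3.5, 15.6]
finger_gap: -0.0001
gripper_force: 8.0
```

{"name": "send_rows", "arguments": {
  "rows": [0,0,0.5,0,0,0,0,-2,0,0,0,0,0,0,-4,0,0,0,0,0,0,-6,0,0,0,0,0,0,-6,0,0,0,0,0,0]
}}

```text
time_s: 3.93
position: [0.4757, -0.2058, 0.0321]
orientation: [0.001, 1.0, -0.024, 0.003]
ft_force: [4.5, -0.1, 9.7]
finger_gap: -0.0002
gripper_force: 4.9
```

{"name": "send_rows", "arguments": {
  "rows": [0,0,1,0,0,0,0,-3,0,0,0,0,0,0,-5,0,0,0,0,0,0,-6,0,0,0,0,0,0,-6,0,0,0,0,0,0]
}}

```text
time_s: 4.35
position: [0.4574, -0.2056, 0.032]
orientation: [0.002, 1.0, -0.024, 0.005]
ft_force: [6.0, -0.0, 18.4]
finger_gap: 0.0001
gripper_force: 9.1
```

Run:
```python
from h import *
b=get_image('side');s=get_state();print(s['position'],s['ft_force'])
cv2.imwrite('pics/p2.png',cv2.resize(b[120:220,230:350],None,fx=4,fy=4,interpolation=cv2.INTER_CUBIC)[:,:,::-1])
```

```text
[ 0.45620734 -0.20541987  0.03197058] [ 2.24301702 -0.97820384 19.75270953]
```

View pics/p2.png

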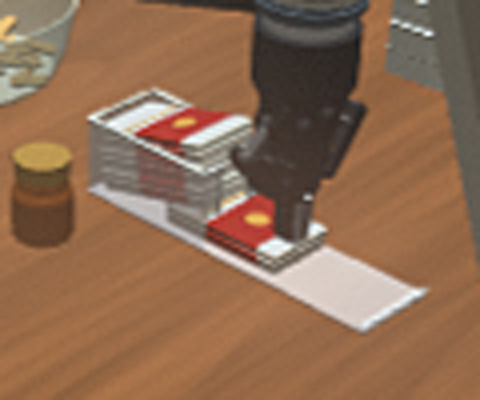

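The tin moves with the fingertip: its front end is at (300,245), and the upper tins are tilting back inside the chute as expected. I'll keep dragging.

{"name": "send_rows", "arguments": {
  "rows": [-3,0,0,0,0,0,0,-7,0,0,0,0,0,0,-8,0,0,0,0,0,0,-8,0,0,0,0,0,0,-8,0,0,0,0,0,0]
}}

```text
time_s: 4.82
position: [0.4234, -0.2042, 0.032]
orientation: [0.002, 1.0, -0.024, 0.005]
ft_force: [5.6, -0.9, 20.5]
finger_gap: -0.0001
gripper_force: 10.3
```

{"name": "send_rows", "arguments": {
  "rows": [-8,0,0,0,0,0,0,-8,0,0,0,0,0,0,-8,0,0,0,0,0,0,-6,0,0,0,0,0,0,-4,0,0,0,0,0,0]
}}

```text
time_s: 5.23
position: [0.3893, -0.2028, 0.0319]
orientation: [0.002, 1.0, -0.024, 0.005]
ft_force: [5.3, -0.3, 23.8]
finger_gap: -0.0006
gripper_force: 11.6
```

Run:
```python
from h import *
b=get_image('side');s=get_state();print(s['position'],s['ft_force'])
cv2.imwrite('pics/p3.png',cv2.resize(b[120:220,230:350],None,fx=4.5,fy=4.5,interpolation=cv2.INTER_CUBIC)[:,:,::-1])
```

```text
[ 0.38868106 -0.20267661  0.0319157 ] [ 2.92276115 -1.67419692 25.16422626]
```

View pics/p3.png

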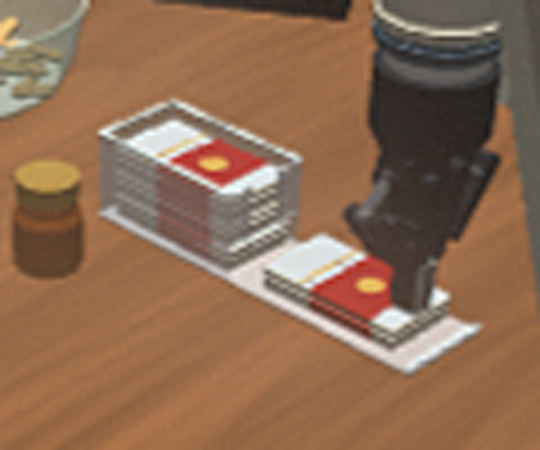

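The tin lies flat on the tray, clear of the rack: corners about (265,272), (322,235), (450,298), (392,345). The three others are flat in the chute. Lifting off and opening.

{"name": "send_rows", "arguments": {
  "rows": [0,0,-10,0,0,0,0,0,0,-30,0,0,0,0,15,0,-35,0,0,0,100,15,0,-35,0,0,0,100,15,0,0,0,0,0,100]
}}

```text
time_s: 5.7
position: [0.4332, -0.204, 0.1454]
orientation: [0.002, 1.0, -0.024, 0.004]
ft_force: [0.9, -0.7, 0.1]
finger_gap: 0.0357
gripper_force: 0.0
```

{"name": "send_rows", "arguments": {
  "rows": [0,0,0,0,0,0,100,0,0,0,0,0,0,100,0,0,0,0,0,0,100,0,0,0,0,0,0,100,0,0,0,0,0,0,100]
}}

```text
time_s: 6.12
position: [0.4284, -0.2021, 0.1387]
orientation: [-0.001, 1.0, -0.024, -0.001]
ft_force: [0.3, -0.1, -0.7]
finger_gap: 0.0854
gripper_force: 0.0
```

Run:
```python
from h import *
b=get_image('side');s=get_state();print(s['time_s'],s['position'],s['orientation'],s['finger_gap'])
print([(np.round(d['xy']*np.array([512,384])),d['conf']) for d in find_in('side','tin_bottom')])
cv2.imwrite('pics/p4.png',cv2.resize(b[160:220,270:350],None,fx=9,fy=9,interpolation=cv2.INTER_CUBIC)[:,:,::-1])
```

```text
6.1667 [ 0.42868851 -0.20221942  0.13887569] [-5.27100139e-04  9.99706232e-01 -2.42046499e-02 -1.14291038e-03] 0.08549252357851941
[(array([306., 182.]), 0.82), (array([186., 212.]), 0.5), (array([275., 167.]), 0.16)]
```

View pics/p4.png

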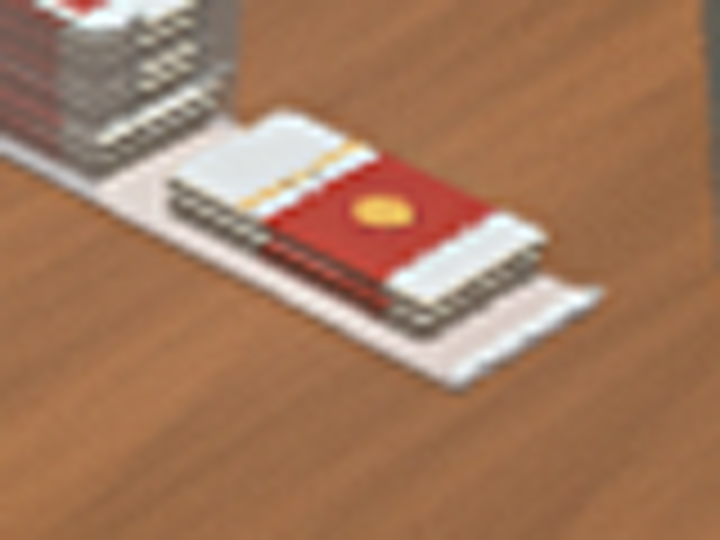

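The tin's top corners are at crop (168,183), (285,108), (548,238) and (425,308), with its label dot at (383,211).

Run:
```python
from h import *
g=lambda u,v,z=.021:w('side',(270+u/9,160+v/9),z)[:2]*1000
c=np.array([g(168,183),g(285,108),g(548,238),g(425,308)]);print(c,c.mean(0),'label',g(383,211))
d=(c[0]+c[1]-c[2]-c[3])/2;print(np.hypot(*d),np.arctan2(d[1],d[0]),np.hypot(*(c[0]-c[1])))
print('lip',g(460,385,.01),g(603,290,.01))
```

```text
[[ 485.88510092 -176.21924596]
 [ 487.90551713 -240.81663804]
 [ 376.36378592 -233.31965717]
 [ 380.5597286  -173.05669925]] [ 432.67853314 -205.85306011] label [ 424.49793803 -210.36340098]
108.56445794969598 -0.04911282310149361 64.62898068992087
lip [ 356.35904888 -159.55022109] [ 355.03585685 -234.79656955]
```

{"name": "send_rows", "arguments": {
  "rows": [4.5,3.6,0,0,0,0,82,0,0,30,0,0,0,82,0,0,30,0,0,0,82,0,0,20,0,0,0,82,0,0,0,0,0,0,82]
}}

```text
time_s: 6.63
position: [0.4321, -0.2056, 0.0566]
orientation: [-0.001, 1.0, -0.024, -0.003]
ft_force: [-0.6, -0.0, 0.7]
finger_gap: 0.0698
gripper_force: 0.0
```

{"name": "send_rows", "arguments": {
  "rows": [0,0,15,0,0,0,82,0,0,10,0,0,0,82,0,0,8,0,0,0,82,0,0,5,0,0,0,82,0,0,0,0,0,0,82]
}}

```text
time_s: 7.05
position: [0.434, -0.2063, 0.0214]
orientation: [-0.0, 1.0, -0.024, -0.0]
ft_force: [0.4, -0.1, -0.2]
finger_gap: 0.0697
gripper_force: 0.0
```

{"name": "send_rows", "arguments": {
  "rows": [0,0,5,0,0,0,82,0,0,4,0,0,0,82,0,0,0,0,0,0,82,0,0,0,0,0,0,76,0,0,0,0,0,0,72]
}}

```text
time_s: 7.47
position: [0.4343, -0.2065, 0.013]
orientation: [0.0, 1.0, -0.024, 0.0]
ft_force: [-0.1, 0.3, -0.3]
finger_gap: 0.0612
gripper_force: 0.0
```

{"name": "send_rows", "arguments": {
  "rows": [0,0,0,0,0,0,60,0,0,0,0,0,0,50,0,0,0,0,0,0,50,0,0,0,0,0,0,50,0,0,0,0,0,0,50],
  "squeeze": 35
}}

```text
time_s: 7.88
position: [0.4344, -0.2065, 0.0132]
orientation: [0.0, 1.0, -0.024, 0.0]
ft_force: [-0.3, 0.5, 5.5]
finger_gap: 0.0592
gripper_force: 38.4
```

{"name": "send_rows", "arguments": {
  "rows": [0,0,-4,0,0,0,50,0,0,-12,0,0,0,50,0,0,-25,0,0,0,50,0,0,-30,0,0,0,50,0,0,-25,0,0,0,50]
}}

```text
time_s: 8.3
position: [0.434, -0.2063, 0.1107]
orientation: [-0.0, 1.0, -0.024, -0.0]
ft_force: [1.2, -0.2, -1.1]
finger_gap: 0.0592
gripper_force: 38.3
```

{"name": "send_rows", "arguments": {
  "rows": [6,-29.4,0,0,0,0,50,6,-29.4,0,0,0,0,50,6,-29.4,0,0,0,0,50,6,-29.4,0,0,0,0,50,6,-29.4,0,0,0,0,50]
}}

```text
time_s: 8.72
position: [0.4713, -0.0597, 0.1098]
orientation: [0.0, 1.0, -0.024, 0.0]
ft_force: [0.7, -1.3, -1.4]
finger_gap: 0.059
gripper_force: 38.3
```

{"name": "send_rows", "arguments": {
  "rows": [6,-29.4,0,0,0,0,50,6,-29.4,0,0,0,0,50,6,-29.4,0,0,0,0,50,6,-29.4,0,0,0,0,50,6,-29.4,0,0,0,0,50]
}}

```text
time_s: 9.13
position: [0.5083, 0.0859, 0.1097]
orientation: [-0.0, 1.0, -0.024, 0.0]
ft_force: [1.1, -0.6, -0.8]
finger_gap: 0.0589
gripper_force: 38.3
```

{"name": "send_rows", "arguments": {
  "rows": [6,-29.4,0,0,0,0,50,6,-29.4,0,0,0,0,50,6,-29.4,0,0,0,0,50,6,-29.4,0,0,0,0,50,6,-29.4,0,0,0,0,50]
}}

```text
time_s: 9.55
position: [0.5453, 0.2312, 0.1097]
orientation: [-0.0, 1.0, -0.024, 0.0]
ft_force: [1.0, 0.4, -0.9]
finger_gap: 0.0592
gripper_force: 38.3
```

{"name": "send_rows", "arguments": {
  "rows": [6,-25,0,0,0,0,50,6,-15,0,0,0,-0.027,50,0,0,0,0,0,0,50,0,0,0,0,0,0,50,0,0,0,0,0,0,50]
}}

```text
time_s: 9.97
position: [0.5585, 0.2683, 0.109]
orientation: [0.0, 1.0, -0.011, -0.0]
ft_force: [-0.4, 0.8, -1.7]
finger_gap: 0.0593
gripper_force: 38.3
```

Run:
```python
from h import *
a=get_image('top');b=get_image('side');s=get_state();print(s['time_s'],s['position'],s['orientation'],s['finger_gap'],s['gripper_force'])
A=cv2.resize(a[100:220,90:220],None,fx=3,fy=3,interpolation=cv2.INTER_CUBIC)
B=cv2.resize(b[170:290,70:205],None,fx=3,fy=3,interpolation=cv2.INTER_CUBIC)
cv2.imwrite('pics/p5.png',np.hstack([A,B])[:,:,::-1])
```

```text
10.0667 [0.55866547 0.26795514 0.10891988] [ 2.54268449e-04  9.99937133e-01 -1.12020793e-02 -4.22605554e-04] 0.05907294434678407 38.30694615840912
```

View pics/p5.png

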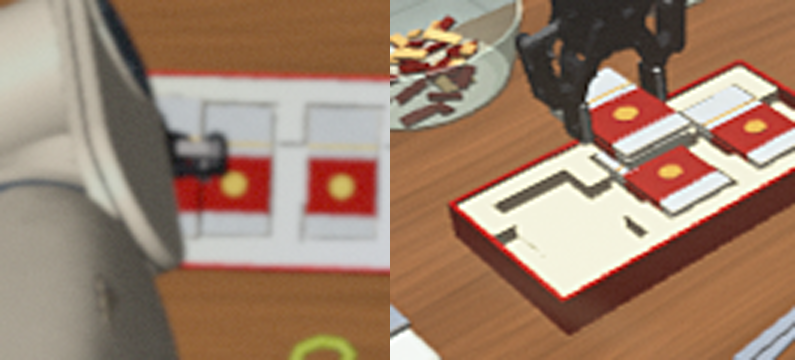

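The tin hangs level in the jaws, with its label dot at (625,113) in the side part. The empty well lies at lower left, around (560,230).

Run:
```python
from h import *
g=lambda u,v,z:np.round(w('side',(70+(u-390)/3,170+v/3),z)[:2]*1000,1)
print('held',g(625,113,.1167),'gift',g(670,172,.034),g(755,126,.034))
print('held front corners',g(632,156,.1167),g(690,123,.1167))
```

```text
held [549.6 267.1] gift [557.2 227.8] [556.1 136.5]
held front corners [500.3 297.1] [502.5 241. ]
```

{"name": "send_rows", "arguments": {
  "rows": [3,-17,0,0,0,0,50,3,-17,0,0,0,0,50,2.9,-15.7,0,0,0,0,50,0,0,10,0,0,0,50,0,0,15,0,0,0,50]
}}

```text
time_s: 10.48
position: [0.5705, 0.3203, 0.0848]
orientation: [-0.001, 1.0, -0.01, 0.002]
ft_force: [0.0, 0.2, -1.3]
finger_gap: 0.0592
gripper_force: 38.3
```

{"name": "send_rows", "arguments": {
  "rows": [0,0,15,0,0,0,50,0,0,12,0,0,0,50,0,0,0,0,0,0,50,0,0,0,0,0,0,50]
}}

```text
time_s: 10.82
position: [0.5684, 0.318, 0.0555]
orientation: [0.001, 1.0, -0.011, -0.001]
ft_force: [0.5, -0.0, 0.2]
finger_gap: 0.059
gripper_force: 38.3
```

Run:
```python
from h import *
b=get_image('side');s=get_state();print(s['time_s'],s['position'],s['orientation'],s['ft_force'])
cv2.imwrite('pics/p6.png',cv2.resize(b[190:290,70:205],None,fx=5.5,fy=5.5,interpolation=cv2.INTER_CUBIC)[:,:,::-1])
```

```text
10.8667 [0.56913503 0.31835477 0.05641908] [ 1.85924102e-04  9.99942173e-01 -1.07470097e-02 -3.43110410e-04] [-0.8281913   0.48308035  0.11087442]
```

View pics/p6.png

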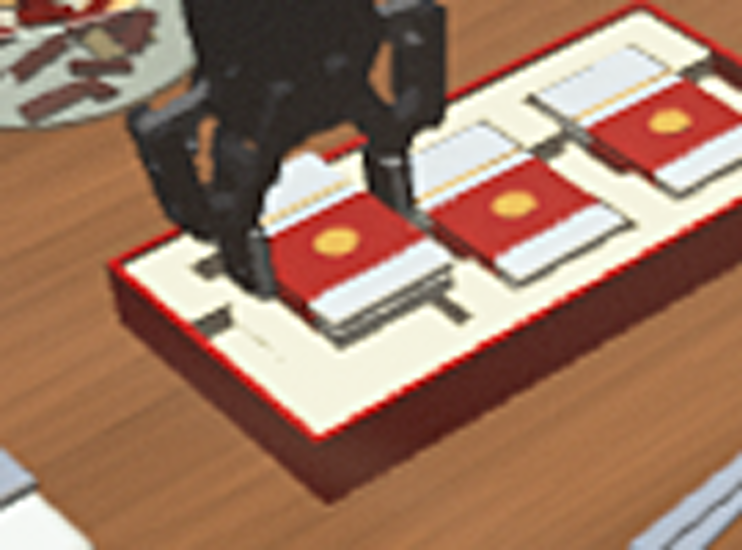

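The tin hovers above the empty well, label dot at (337,241); the gift tins' dots are at (514,205) and (671,121).

Run:
```python
from h import *
g=lambda u,v,z:np.round(w('side',(70+u/5.5,190+v/5.5),z)[:2]*1000,1)
print('held',g(337,241,.064),'gift',g(514,205,.034),g(671,121,.034))
```

```text
held [557.8 317.1] gift [557.2 227.5] [555.5 135.9]
```

{"name": "send_rows", "arguments": {
  "rows": [0.8,0.3,8,0,0,0,50,0,0,8,0,0,0,50,0,0,0,0,0,0,50,0,0,0,0,0,0,50]
}}

```text
time_s: 11.2
position: [0.5696, 0.318, 0.0403]
orientation: [0.0, 1.0, -0.011, -0.0]
ft_force: [0.2, 0.6, -1.3]
finger_gap: 0.0595
gripper_force: 38.3
```

{"name": "send_rows", "arguments": {
  "rows": [0,0,4,0,0,0,50,0,0,4,0,0,0,50,0,0,2,0,0,0,50,0,0,0,0,0,0,50,0,0,0,0,0,0,50]
}}

```text
time_s: 11.62
position: [0.5699, 0.3183, 0.0306]
orientation: [0.0, 1.0, -0.011, -0.0]
ft_force: [-0.3, -0.0, -0.4]
finger_gap: 0.0587
gripper_force: 38.3
```

{"name": "send_rows", "arguments": {
  "rows": [0,0,2,0,0,0,50,0,0,1,0,0,0,50,0,0,1,0,0,0,50,0,0,0,0,0,0,50,0,0,0,0,0,0,50]
}}

```text
time_s: 12.03
position: [0.5699, 0.3183, 0.0268]
orientation: [0.0, 1.0, -0.011, -0.0]
ft_force: [0.3, -0.6, -0.7]
finger_gap: 0.059
gripper_force: 38.3
```

{"name": "send_rows", "arguments": {
  "rows": [0,0,0.7,0,0,0,50,0,0,0,0,0,0,50,0,0,0,0,0,0,70,0,0,0,0,0,0,76,0,0,0,0,0,0,82]
}}

```text
time_s: 12.45
position: [0.5701, 0.3184, 0.0262]
orientation: [-0.0, 1.0, -0.011, 0.0]
ft_force: [-0.2, -0.3, 0.3]
finger_gap: 0.0702
gripper_force: 0.0
```

{"name": "send_rows", "arguments": {
  "rows": [0,0,0,0,0,0,82,0,0,-5,0,0,0,82,0,0,-10,0,0,0,82,0,0,-20,0,0,0,82,0,0,-35,0,0,0,82]
}}

```text
time_s: 12.87
position: [0.5679, 0.3172, 0.0945]
orientation: [0.001, 1.0, -0.011, -0.003]
ft_force: [0.2, -0.0, 0.5]
finger_gap: 0.0697
gripper_force: 0.0
```

{"name": "send_rows", "arguments": {
  "rows": [0,0,-35,0,0,0,82,0,0,-35,0,0,0,82,0,0,-35,0,0,0,82,-10,0,0,0,0,0,82,0,0,0,0,0,0,82]
}}

```text
time_s: 13.28
position: [0.5602, 0.3192, 0.2048]
orientation: [-0.001, 1.0, -0.01, 0.002]
ft_force: [-0.6, 0.3, -0.7]
finger_gap: 0.0704
gripper_force: 0.0
```

Run:
```python
from h import *
b=get_image('side');s=get_state();print(s['time_s'],s['position'],s['ft_force'])
cv2.imwrite('pics/p7.png',cv2.resize(b[130:290,70:350],None,fx=2.8,fy=2.8,interpolation=cv2.INTER_CUBIC)[:,:,::-1])
```

```text
13.3333 [0.55966991 0.31863905 0.20266569] [ 0.16342529 -0.44369424 -1.03568021]
```

View pics/p7.png

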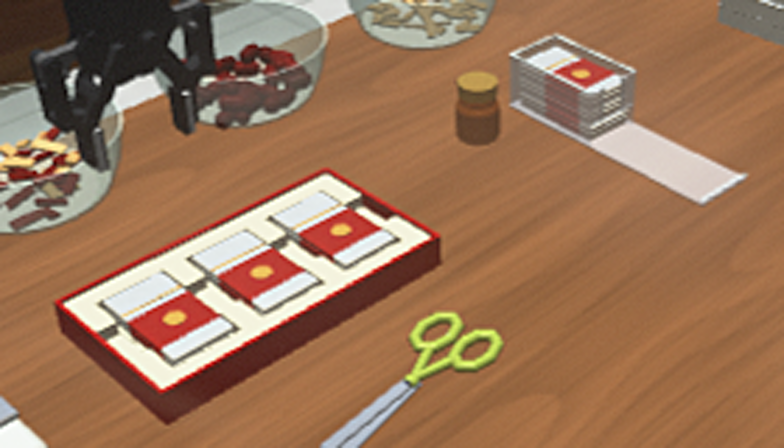

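All three gift tins lie flat in their wells, the new one at (170,315). The three rack tins are flat in the chute at (575,90), and the jar and scissors haven't moved.

```bash
python3 -c "
from cell import *
print(sign_off())"
```

```text
the job is handed in; nothing more can be done
None
```

I slid the bottom tin out onto the tray and laid it flat in the empty well of the gift box. The last picture shows the other three tins flat in the rack and the jar and scissors where they were. The job is handed in at about 13 s of the 56 s limit; the hand-in returned no verdict.

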